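Flip the stock tags to match the bins

TASK

Each of the three small blue stock bins on the bench has a hinged flip tag standing behind it, green on one face and red on the other. With gentle fingertip pushes, flip over the tags that are wrong, so that the two bins with stock in them (the white carton, the blue slide box) show a green face up and the empty bin, which holds only a flat card, shows its red face up. Do not pinch the tags, and leave the carton, the slide box and everything else on the bench where they are.

Things in the scene. Friction and masses are not known exactly. Their poses are not given: they have to be found in the camera images.
- rack: Fixed grey plate 150 mm (x, from -77 to +73 mm) by 352 mm (y), 6 mm thick, with three open blue bins in a row along its near edge (78 x 108 mm, tops 32 mm above the bench). Origin at bench height; at yaw 0 +x points away from the robot, +y left. Bin centres at x = -34 mm, y = +120, 0, -120 mm; the tag of each bin stands behind it at x = +38 mm, same y.
- carton: Loose white carton, 61 x 77 x 60 mm, standing in a bin: that bin is filled. Origin at the centre of its underside, about 10 mm above the bench.
- slide_box: Loose blue lidded slide box, 34 x 82 x 66 mm, standing in a bin: that bin is filled. Origin at the centre of its underside, about 10 mm above the bench.
- reorder_card: Flat white card with an orange stripe, 55 x 75 x 2 mm, on the floor of the one bin that is empty. Origin at the centre of its underside.
- stand_1: Fixed black tag stand, foot 62 x 36 mm, on the rack plate 72 mm behind (+x of the rack) the centre of the bin it belongs to (which bin varies). Origin at the centre of its foot, 6 mm above the bench; axes parallel to the rack's. The tag's hinge runs along its x, 54 mm above this origin (60 mm above the bench); the stand itself is 12 mm wide across y there and its top is 63 mm above the bench: pass over it.
- tag_1 (a joint): Tag on stand_1: white leaf, 44 mm along the hinge, 38 mm from hinge to free edge, 26 g, one face green, one red, an 8 mm free-spinning roller along the free edge. Angle: 0 upright; +1.1 (stop) lying to the left (+y), green up; -1.1 (stop) lying to the right (-y), red up. Turns freely and falls by its weight to the side it leans to. Push its free edge sideways, up and over past upright.
- tag_1_edge (a point): Middle of the free edge of the tag on stand_1, 38 mm from the hinge. With the tag lying it is about 34 mm beside the hinge line and 77 mm above the bench, over the bare plate. Stop within about 15 mm past the hinge line and draw back up: following the falling leaf down jams it on its stop.
- stand_2: Fixed black tag stand, foot 62 x 36 mm, on the rack plate 72 mm behind (+x of the rack) the centre of the bin it belongs to (which bin varies). Origin at the centre of its foot, 6 mm above the bench; axes parallel to the rack's. The tag's hinge runs along its x, 54 mm above this origin (60 mm above the bench); the stand itself is 12 mm wide across y there and its top is 63 mm above the bench: pass over it.
- tag_2 (a joint): Tag on stand_2: white leaf, 44 mm along the hinge, 38 mm from hinge to free edge, 26 g, one face green, one red, an 8 mm free-spinning roller along the free edge. Angle: 0 upright; +1.1 (stop) lying to the left (+y), green up; -1.1 (stop) lying to the right (-y), red up. Turns freely and falls by its weight to the side it leans to. Push its free edge sideways, up and over past upright.
- tag_2_edge (a point): Middle of the free edge of the tag on stand_2, 38 mm from the hinge. With the tag lying it is about 34 mm beside the hinge line and 77 mm above the bench, over the bare plate. Stop within about 15 mm past the hinge line and draw back up: following the falling leaf down jams it on its stop.
- stand_3: Fixed black tag stand, foot 62 x 36 mm, on the rack plate 72 mm behind (+x of the rack) the centre of the bin it belongs to (which bin varies). Origin at the centre of its foot, 6 mm above the bench; axes parallel to the rack's. The tag's hinge runs along its x, 54 mm above this origin (60 mm above the bench); the stand itself is 12 mm wide across y there and its top is 63 mm above the bench: pass over it.
- tag_3 (a joint): Tag on stand_3: white leaf, 44 mm along the hinge, 38 mm from hinge to free edge, 26 g, one face green, one red, an 8 mm free-spinning roller along the free edge. Angle: 0 upright; +1.1 (stop) lying to the left (+y), green up; -1.1 (stop) lying to the right (-y), red up. Turns freely and falls by its weight to the side it leans to. Push its free edge sideways, up and over past upright.
- tag_3_edge (a point): Middle of the free edge of the tag on stand_3, 38 mm from the hinge. With the tag lying it is about 34 mm beside the hinge line and 77 mm above the bench, over the bare plate. Stop within about 15 mm past the hinge line and draw back up: following the falling leaf down jams it on its stop.
- black_marker: Loose bystander, leave it alone: white marker pen with black cap, 13 x 140 x 13 mm, lying. Origin at the centre of its underside.
- orange_tube: Loose bystander, leave it alone: standing tube with orange cap, 35 mm wide, 111 mm high. Origin at the centre of its underside.
- blue_tube: Loose bystander, leave it alone: standing tube with blue cap, 35 mm wide, 111 mm high. Origin at the centre of its underside.
- media_bottle: Loose bystander, leave it alone: bottle of amber medium with blue cap, 68 mm wide, 139 mm high. Origin at the centre of its underside.
- amber: Loose bystander, leave it alone: brown bottle with red cap, 63 mm wide, 164 mm high. Origin at the centre of its underside.

How it is judged (in metres and radians):
At the end, for the whole second after the job is handed in: The tags at the bins with the carton and the slide box lie left with green up (joint above 0.9), the tag at the bin with only the reorder card lies right with red up (joint below -0.9), all tags at rest (below 0.1 rad/s); carton and slide box within 20 mm of where they were ((((horizontal distance between stand_1 and carton below 0.105 m or horizontal distance between stand_1 and slide_box below 0.105 m) and value of joint tag_1 above 0.9 rad) or (horizontal distance between stand_1 and reorder_card below 0.105 m and value of joint tag_1 below -0.9 rad)) and velocity of joint tag_1 between -0.1 and 0.1 rad/s and (((horizontal distance between stand_2 and carton below 0.105 m or horizontal distance between stand_2 and slide_box below 0.105 m) and value of joint tag_2 above 0.9 rad) or (horizontal distance between stand_2 and reorder_card below 0.105 m and value of joint tag_2 below -0.9 rad)) and velocity of joint tag_2 between -0.1 and 0.1 rad/s and (((horizontal distance between stand_3 and carton below 0.105 m or horizontal distance between stand_3 and slide_box below 0.105 m) and value of joint tag_3 above 0.9 rad) or (horizontal distance between stand_3 and reorder_card below 0.105 m and value of joint tag_3 below -0.9 rad)) and velocity of joint tag_3 between -0.1 and 0.1 rad/s and distance of each of carton, slide_box from where it was at the start of the episode below 0.02 m); the robot touches nothing.
It fails at once if the carton or the slide box is lifted, carried or shifted more than 20 mm (distance of any of carton, slide_box from where it was at the start of the episode above 0.02 m).
It fails at once if a bystander is shifted or lifted more than 30 mm, or tipped (distance of black_marker from where it was at the start of the episode above 0.03 m or (distance of orange_tube from where it was at the start of the episode above 0.03 m or angle between orange_tube's own z axis and vertical above 0.5 rad) or (distance of blue_tube from where it was at the start of the episode above 0.03 m or angle between blue_tube's own z axis and vertical above 0.5 rad) or (distance of media_bottle from where it was at the start of the episode above 0.03 m or angle between media_bottle's own z axis and vertical above 0.5 rad) or (distance of amber from where it was at the start of the episode above 0.03 m or angle between amber's own z axis and vertical above 0.5 rad)).
It fails at once if a tag or its stand is pinched or pressed hard (over 25 N) (contact force between any of stand_1, stand_2, stand_3 and the fingers above 25 N).
It also fails if it takes over 64 s, if anything falls off the work surface, if the arm or the gripper's body presses on something with over 40 N, if the wrist force passes 120 N, or if a joint passes its speed limit or range.

ROBOT

A 6-joint arm with a two-finger parallel gripper is mounted at the origin on a cart in front of the work surface, level with it; the furniture and walls round the work are solid. World frame = base frame: x ahead of the robot, y to its left, z up, the work surface at z = 0. Lengths are in m, angles in degrees, forces in N, time in s.
With the tool pointing down it reaches from about 0.425 to 0.95 m from the base axis. Payload 3.5 kg.
Tool frame: the origin (TCP) lies at the very end of the fingers, on their centre line; the grasp point (between the pads) lies 19 mm behind it (arm.tcp_to_grasp is the distance from the TCP to the grasp point, in m); z points along the fingers, y is the line along which they close (so a half turn about z gives the same grasp; the last joint's range is limited). The gripper opens to 85 mm and grips with 20 to 120 N. Pads are 22 mm wide; open, the fingers measure 114 mm over their backs; the gripper's body (76 mm by 85 mm) begins 54 mm behind the grasp point. The pads swing forward as they close: fully open they stand 13 mm farther back than shut.
Start: joints at [66.692, 16.404, 90.338, -0, 73.258, -8.594], TCP at [0.171, 0.653, 0.231] pointing down, gripper open.
Joint ranges: [-158.93, 158.93], [-51.34, 127.21], [12.03, 142.37], [-87.48, 267.48], [13.55, 161.25], [-162.69, 162.69]. Speed limits (degrees/s): [159.86, 159.86, 180, 180, 180, 180].

INTERFACE

Orientations are given as a 3x3 rotation matrix whose columns are the frame's x, y, z axes.
In Python, from station import arm gives the robot as it stands.
- The arm moves only by the tool drive_tool, never from a script. Its argument "rows" is a list of rows, each a list of 2 entries, a list of its own where there are three numbers: the shift along the tool's x, y, z in mm, then the turn about the tool's z in degrees. A call has 1 to 8 rows; each row is the pose to reach, as a shift and turn from the pose commanded when the call began, along the tool's axes at that moment; what a row does not reach only later rows make up. A row lasts 1/8 s, in which the tool goes at most 62.5 mm and 10.7 degrees, less where a joint would pass 70% of its speed; a pose out of reach is approached as far as the arm can. A call with a gripper value outside its range is refused whole. "claw" is the gripper's target within -1 to 1 (shut at 1, half-way at 0, fully open at -1), set as the call begins (left out, the last holds). The fingers move at their own pace and stop on an object; the grip force is fixed at half the most. Time passes only in rows, so rows that repeat a pose let the fingers close. It gives the time, the measured TCP pose, the force, the opening and the grip force at its end, in the units of the state.
- arm.sense(): the state, without advancing time (a new reading comes with each control period).
- arm.camera(name): name is "side" or "top" or "wrist"; returns (picture, depth): 384x512x3 uint8, blue, green, red; 384x512 float32, m along the optical axis (not along the pixel's ray), 0 where there is no reading.
- arm.camera_info(name): a dict with "K" (3x3 intrinsics, pixels), "T" (4x4, takes a point from camera to world coordinates). Camera axes: x right, y up, looking along -z (the intrinsics and any distortion apply to the point x, -y, -z); pixel columns grow to the right and rows downward; lengths in m; the calibration is good to about 2 mm. A picture is of the moment at which its call begins: read the wrist's pose just before it. camera_info takes no time and is no camera call; for the wrist camera it gives the pose at the moment of the call.
- arm.finish_job(): hands the job in; it is judged then, once.
Trained networks look in the newest picture that a camera, given by its name, has taken for a name from the list of things; names that differ only in an ending like _2 or _b are one class to them, and where a whole thing is asked for, a point or a joint stands for the part that bears it (a point fixed in the world has none). Each returns a list of dicts, best first, with "score" (0 to 1); they miss things now and then, are a little off and sometimes report something else, mostly with a low value. They report only what shows in the picture. A call takes as long as a camera call.
- arm.recognise(camera, target): "xyz" ([x, y, z] in m, in world coordinates, good to about 4 mm: the middle of the surface that is visible of it).
The state is a dict: "time": time; "qpos": joint angles; "qd": joint speeds; "effort": joint torques, N m; "eef_pos": TCP position; "eef_rot": TCP orientation; "force": force on the tool from outside, world axes, zero at the start; "ft_torque": the same for the moment, N m; "gripper_width": opening from 0.0 (shut) to 1.0 (fully open); "grasp_force": force on a finger pad.
Only numpy, scipy, OpenCV 4.12 (cv2) and the standard library are available. Lean on these libraries where they do the work, as an engineer would, in place of code of your own. Each camera call takes 0.05 s, during which the arm holds its last target. There are 200 camera calls.

## Working session

There is one attempt and no reset: what is moved stays moved. The work goes in short steps, Python scripts to look and compute and a tool call to move; the robot and the scene stay as the last step left them, time stands still between calls to the robot, and variables do not carry over. Pictures are saved under pics/ and viewed, at most 10 in all, crops included, and the job is handed in when it is done.

Besides the shell and the picture viewer there is one more tool, called by a JSON object that holds its "op" and its "data", one argument or row to a line. drive_tool: Moves the arm, as the interface text tells. Its arguments: {"type":"object","properties":{"rows":{"type":"array"},"claw":{"type":"number"}},"required":["rows"]}

```bash
mkdir -p pics
python3 - <<'E'
from station import arm
import cv2,numpy as np
s=arm.sense();print(s['time'],s['eef_pos'],np.round(s['eef_rot'],3).tolist(),s['gripper_width'])
a,_=arm.camera("top");b,_=arm.camera("side")
cv2.imwrite("pics/top.png",a);cv2.imwrite("pics/side.png",b)
for n in ["rack","carton","slide_box","reorder_card","stand_1","tag_1","tag_1_edge","black_marker","orange_tube","blue_tube","media_bottle","amber"]:
  for c in ("top","side"):
    print(n,c,[(np.round(r['xyz'],3).tolist(),round(r['score'],2)) for r in arm.recognise(c,n)][:4])
E
```

```text
0.0 [0.17113807 0.65225914 0.22992246] [[-0.967, 0.254, -0.001], [0.254, 0.967, -0.002], [0.0, -0.002, -1.0]] 1.0031836885319172
rack top [([0.408, 0.167, 0.007], 0.6), ([0.687, -0.041, 0.123], 0.47)]
rack side [([0.397, 0.195, 0.016], 0.57)]
carton top [([0.372, 0.039, 0.072], 0.62)]
carton side []
slide_box top []
slide_box side [([0.393, 0.277, 0.062], 0.81)]
reorder_card top [([0.379, 0.17, 0.013], 0.97)]
reorder_card side [([0.372, 0.174, 0.01], 0.79)]
stand_1 top [([0.445, 0.16, 0.061], 0.9), ([0.444, 0.04, 0.061], 0.82), ([0.451, 0.033, 0.068], 0.7), ([0.441, 0.294, 0.068], 0.6)]
stand_1 side [([0.449, 0.293, 0.008], 0.62), ([0.447, 0.16, 0.065], 0.49), ([0.425, 0.031, 0.06], 0.43)]
tag_1 top [([0.448, 0.031, 0.069], 0.63), ([0.45, 0.305, 0.066], 0.57), ([0.444, 0.155, 0.075], 0.56)]
tag_1 side [([0.452, 0.312, 0.073], 0.56), ([0.45, 0.153, 0.07], 0.45)]
tag_1_edge top [([0.451, 0.031, 0.067], 0.71), ([0.447, 0.152, 0.07], 0.65), ([0.664, 0.062, 0.104], 0.18)]
tag_1_edge side [([0.392, 0.274, 0.063], 0.67)]
black_marker top [([0.374, -0.242, 0.011], 0.52)]
black_marker side [([0.383, -0.236, 0.007], 0.72)]
orange_tube top [([0.527, -0.183, 0.11], 0.54)]
orange_tube side []
blue_tube top [([0.476, -0.202, 0.11], 0.64), ([0.412, 0.171, 0.006], 0.17)]
blue_tube side [([0.487, -0.21, 0.103], 0.86)]
media_bottle top [([0.662, 0.059, 0.106], 0.66)]
media_bottle side []
amber top [([0.686, -0.042, 0.125], 0.63)]
amber side [([0.71, -0.058, 0.123], 0.68)]
```

View pics/top.png

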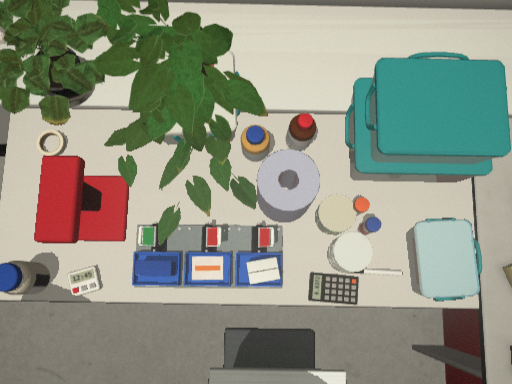

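View pics/side.png

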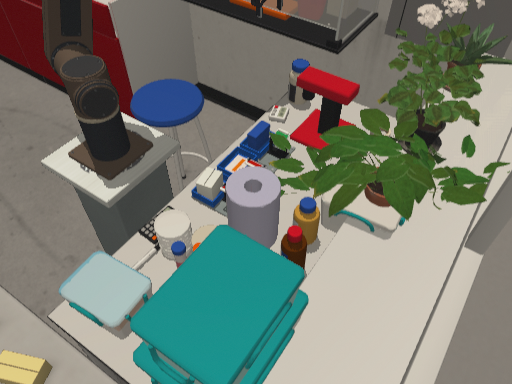

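The top view shows the slide box bin on the left (157,268) with a green tag (148,236), and the card bin in the middle with a red tag (213,236). The carton bin on the right (263,270) has a red tag (265,236), so only that tag is wrong. It has to be flipped from right to left.

```bash
cat > h.py <<'E'
from station import arm
import cv2,numpy as np
def cloud(c):
    T=None
    I=arm.camera_info(c);im,d=arm.camera(c);K=I['K'];T=np.array(I['T'])
    v,u=np.mgrid[:384,:512]
    P=np.stack([(u-K[0][2])/K[0][0]*d,-(v-K[1][2])/K[1][1]*d,-d],-1)
    return im,P@T[:3,:3].T+T[:3,3],d
E
python3 - <<'E'
from h import *
im,W,d=cloud("top")
print(arm.camera_info("top")['T'])
hsv=cv2.cvtColor(im,cv2.COLOR_BGR2HSV)
# red tag masks
m=(((hsv[...,0]<8)|(hsv[...,0]>172))&(hsv[...,1]>120)&(hsv[...,2]>80)).astype(np.uint8)
n,l,st,_=cv2.connectedComponentsWithStats(m)
for i in range(1,n):
    if st[i,4]>15:
        p=W[l==i];print(st[i],np.round(p.mean(0),3),np.round(p.min(0),3),np.round(p.max(0),3))
# blue bin extent & height map around the right tag
np.set_printoptions(linewidth=250)
print("W rows",np.round(W[236,244:290:2],3).tolist())
Z=(W[...,2]*1000).astype(int)
print(Z[222:254:2,236:296:2])
print("W.x at col265",np.round(W[160:260:5,265],3).tolist())
print("roll",Z[150:225:8,250:330:8])
cv2.imwrite("pics/z.png",cv2.resize(im[150:300,120:340],None,fx=3.5,fy=3.5,interpolation=cv2.INTER_CUBIC))
# max height in corridor
sel=(W[...,0]>.3)&(W[...,0]<.6)&(d>0)
for y0 in np.arange(-.2,.7,.05):
    q=W[sel&(abs(W[...,1]-y0)<.025)]; print(round(y0,2),q[:,2].max().round(3), end=' ')
E
```

```text
[[ 0.01748326  0.98360035 -0.17951237  0.34404819]
 [-0.99977327  0.01938056  0.00882073  0.04836982]
 [ 0.01215513  0.17931745  0.98371617  1.18038251]
 [ 0.          0.          0.          1.        ]]
[296 113  17  18 229] [ 0.696 -0.046  0.16 ] [ 0.344 -0.069  0.044] [0.758 0.048 1.18 ]
[  34  156   95   87 6279] [0.507 0.436 0.134] [0.344 0.048 0.005] [0.598 0.498 1.18 ]
[354 197  15  15 126] [ 0.525 -0.182  0.108] [ 0.507 -0.208 -0.003] [ 0.56  -0.165  0.116]
[208 227   9  18 154] [0.45  0.155 0.067] [0.431 0.144 0.005] [0.477 0.165 0.076]
[260 229  10  17 169] [0.449 0.035 0.069] [0.431 0.024 0.058] [0.468 0.045 0.078]
[ 73 288   6   5  26] [0.322 0.474 0.018] [0.317 0.467 0.015] [0.327 0.479 0.022]
W rows [[0.457, 0.083, 0.007], [0.457, 0.079, 0.007], [0.457, 0.074, 0.001], [0.457, 0.069, 0.006], [0.457, 0.064, 0.012], [0.457, 0.059, 0.008], [0.452, 0.054, 0.058], [0.452, 0.049, 0.064], [0.452, 0.045, 0.066], [0.452, 0.04, 0.067], [0.452, 0.036, 0.07], [0.451, 0.031, 0.071], [0.451, 0.027, 0.073], [0.452, 0.022, 0.071], [0.451, 0.018, 0.079], [0.458, 0.011, 0.003], [0.459, 0
[... 3004 characters left out ...]
7], [0.431, 0.033, 0.07], [0.424, 0.032, 0.008], [0.412, 0.032, 0.009]]
roll [[101  99  74   0 195 191  21   1   0   0]
 [ 35  42 192 193 194 189 191 193  -2  -5]
 [ -1  -2 189 190 191 195 193 193 195   0]
 [ -1 193 189 192 168 154 192 193 191  -2]
 [  2 193 194 193  76  85 173 191 196   0]
 [ 91 190 193 195 192 191 192 189 192   0]
 [ 91 105 193 190 194 191 193 194 192  -1]
 [ 94  -2 148 192 188 194 194 189   0  72]
 [  0   1  39 111 140 149 114  -1   0  75]
 [ -1  -2   2   1  15   0   0  -4  -2  76]]
-0.2 0.27 -0.15 0.153 -0.1 0.194 -0.05 0.198 -0.0 0.198 0.05 0.198 0.1 0.119 0.15 0.101 0.2 0.169 0.25 0.157 0.3 0.101 0.35 0.107 0.4 0.212 0.45 0.216 0.5 0.215 0.55 0.153 0.6 0.152 0.65 0.007
```

View pics/z.png

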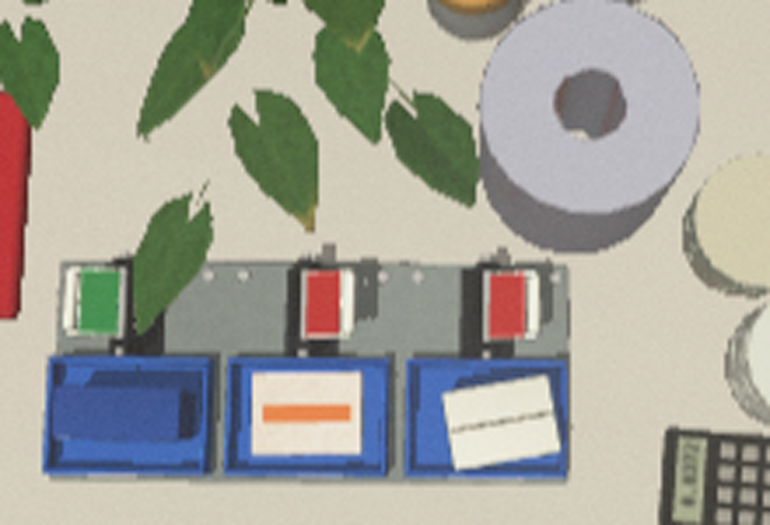

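The zoomed view agrees. The right-hand tag's hinge is at about (0.449, 0.051), and its free edge is at y≈0.016, z≈0.077. A 193 mm tall paper roll begins at x≈0.51, so I'll push at x≈0.44.

{"op": "drive_tool", "data": {
  "rows": [
    [[-15,-17,-30],0],
    [[-50,-55,-40],-2],
    [[-85,-95,-40],-5],
    [[-120,-135,-40],-7],
    [[-150,-175,-40],-10],
    [[-185,-215,-40],-12],
    [[-215,-250,-40],-15],
    [[-235,-271,-40],-15]
  ],
  "claw": 1
}}

```text
time: 2.35
eef_pos: [0.3305, 0.3294, 0.2716]
eef_rot: [[-1.0, -0.004, 0.001], [-0.004, 1.0, 0.0], [-0.001, 0.0, -1.0]]
force: [0.8, 0.7, -0.2]
gripper_width: 0.003
grasp_force: 0.0
```

Run:
```python
from h import *
s=arm.sense();T=np.array(arm.camera_info("wrist")['T']);R=s['eef_rot']
print(s['time'],s['eef_pos'],np.round(R,3).tolist(),s['gripper_width'],s['force'])
print("cam in tool",np.array(R).T@(T[:3,3]-s['eef_pos']), "to target", (np.array(R).T@(np.array([.440,-.025,.25])-s['eef_pos'])*1000).round(1))
```

```text
2.35 [0.33050135 0.32935528 0.27161676] [[-1.0, -0.004, 0.001], [-0.004, 1.0, 0.0], [-0.001, 0.0, -1.0]] 0.0028563326971775787 [ 0.75765898  0.68744902 -0.19759603]
cam in tool [ 7.17841949e-02  8.68243609e-05 -1.41990020e-01] to target [-108.1 -354.8   21.6]
```

{"op": "drive_tool", "data": {
  "rows": [
    [[-10,-25,0],0],
    [[-26,-75,5],0],
    [[-42,-125,10],0],
    [[-58,-175,12],0],
    [[-74,-225,15],0],
    [[-90,-275,20],0],
    [[-102,-325,20],0],
    [[-108,-355,20],0]
  ]
}}

```text
time: 3.35
eef_pos: [0.4399, -0.0256, 0.2516]
eef_rot: [[-1.0, -0.003, 0.001], [-0.003, 1.0, -0.0], [-0.001, -0.0, -1.0]]
force: [1.2, 0.6, 0.1]
gripper_width: 0.001
grasp_force: 0.0
```

Run:
```python
from h import *
im,W,d=cloud("wrist")
s=arm.sense();print(s['time'],s['eef_pos'],s['force'])
cv2.imwrite("pics/w1.png",im)
for n in ("tag_1_edge","tag_1","stand_1"):
    print(n,[(np.round(r['xyz'],3).tolist(),round(r['score'],2)) for r in arm.recognise("wrist",n)][:4])
sel=(W[...,2]>.05)&(W[...,2]<.09)&(W[...,0]>.43)&(W[...,0]<.47)&(W[...,1]>-.02)&(W[...,1]<.08)
p=W[sel]
for y in np.arange(0,.07,.004):
    q=p[abs(p[:,1]-y)<.002]
    if len(q)>5:print(round(y,3),len(q),np.median(q[:,2]).round(4),q[:,0].min().round(3),q[:,0].max().round(3))
```

```text
3.4 [ 0.44050356 -0.02785217  0.25161132] [ 0.59560345 -1.11764718  0.15976665]
tag_1_edge [([0.449, 0.03, 0.071], 0.66)]
tag_1 [([0.45, 0.028, 0.074], 0.87), ([0.447, 0.151, 0.072], 0.58), ([0.379, 0.043, 0.072], 0.45), ([0.437, 0.289, 0.061], 0.44)]
stand_1 [([0.442, 0.158, 0.062], 0.86), ([0.444, 0.037, 0.061], 0.85), ([0.441, 0.284, 0.014], 0.8)]
0.016 83 0.0775 0.43 0.469
0.02 100 0.0786 0.43 0.469
0.024 87 0.0738 0.431 0.469
0.028 94 0.0728 0.43 0.47
0.032 88 0.0708 0.43 0.47
0.036 91 0.0686 0.43 0.469
0.04 84 0.0666 0.431 0.47
0.044 87 0.0646 0.43 0.469
0.048 89 0.063 0.43 0.47
0.052 54 0.0616 0.43 0.47
0.056 99 0.0552 0.431 0.47
0.06 17 0.0561 0.432 0.47
```

View pics/w1.png

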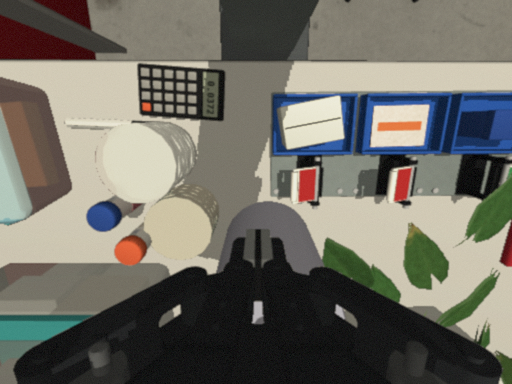

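The wrist view shows the red tag at (305,185), clear of the fingers at (258,240). I'll descend on its right.

{"op": "drive_tool", "data": {
  "rows": [
    [[0,0,20],0],
    [[0,0,55],0],
    [[0,0,95],0],
    [[0,0,135],0],
    [[0,0,165],0],
    [[0,0,180],0],
    [[0,0,185],0],
    [[0,5,185],0]
  ]
}}

```text
time: 4.55
eef_pos: [0.4403, -0.0182, 0.0671]
eef_rot: [[-1.0, -0.005, 0.001], [-0.005, 1.0, -0.0], [-0.001, -0.0, -1.0]]
force: [-0.2, -0.2, -0.0]
gripper_width: -0.006
grasp_force: 0.0
```

{"op": "drive_tool", "data": {
  "rows": [
    [[0,8,0],0],
    [[0,16,0],0],
    [[0,24,0],0],
    [[0,32,-1],0],
    [[0,40,-3],0],
    [[0,47,-6],0],
    [[0,54,-9],0],
    [[0,60,-11],0]
  ]
}}

```text
time: 5.55
eef_pos: [0.4394, 0.0421, 0.0776]
eef_rot: [[-1.0, -0.005, 0.0], [-0.005, 1.0, 0.0], [-0.0, 0.0, -1.0]]
force: [-0.7, -0.1, -0.0]
gripper_width: 0.003
grasp_force: 0.0
```

Run:
```python
from h import *
im,W,d=cloud("wrist");b,_=arm.camera("top")
s=arm.sense();print(s['time'],s['eef_pos'],s['force'])
cv2.imwrite("pics/w2.png",np.hstack([im[60:384:1,60:460],cv2.resize(b[190:290,200:320],(390,324))]))
```

```text
5.65 [0.43948735 0.04211163 0.07763257] [0.13659745 0.40451069 0.84277513]
```

View pics/w2.png

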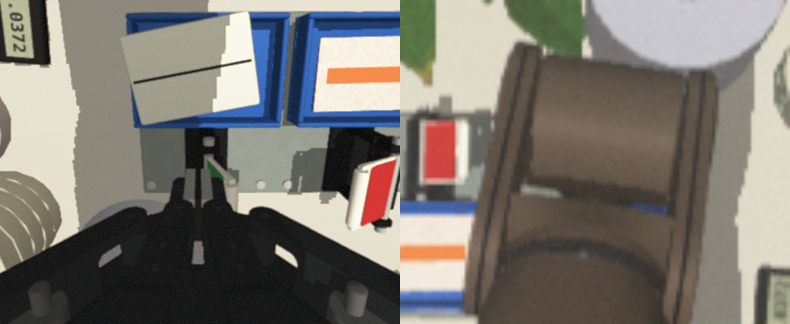

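The tag, at (220,175), is just past upright with its green face toward the finger. I'll nudge it a little further, then draw back up.

{"op": "drive_tool", "data": {
  "rows": [
    [[0,4,-1],0],
    [[0,4,-1],0],
    [[0,-2,-10],0],
    [[0,-8,-35],0],
    [[0,-12,-70],0],
    [[0,-15,-110],0],
    [[0,-40,-145],0],
    [[0,-60,-165],0]
  ]
}}

```text
time: 6.65
eef_pos: [0.4403, -0.0197, 0.2454]
eef_rot: [[-1.0, -0.005, 0.004], [-0.005, 1.0, -0.001], [-0.004, -0.001, -1.0]]
force: [0.6, 0.2, -0.1]
gripper_width: -0.007
grasp_force: 0.0
```

Run:
```python
from h import *
im,W,d=cloud("wrist")
s=arm.sense();print(s['time'],s['eef_pos'],s['force'])
cv2.imwrite("pics/w3.png",im)
sel=(W[...,2]>.05)&(W[...,2]<.11)&(W[...,0]>.43)&(W[...,0]<.47)
p=W[sel]
for y in np.arange(0.01,.31,.006):
    q=p[abs(p[:,1]-y)<.003]
    if len(q)>5:print(round(y,3),np.median(q[:,2]).round(4),end='; ')
```

```text
6.7 [ 0.4415584 -0.0216356  0.2478317] [ 0.87637014 -1.6823123   2.83440959]
0.04 0.0558; 0.046 0.0559; 0.052 0.0634; 0.058 0.0664; 0.064 0.0694; 0.07 0.0724; 0.076 0.0763; 0.082 0.0781; 0.136 0.0778; 0.142 0.0777; 0.148 0.0728; 0.154 0.0699; 0.16 0.0668; 0.166 0.0636; 0.172 0.0621; 0.178 0.056; 0.232 0.0978; 0.238 0.1001; 0.244 0.1005; 0.25 0.1005; 0.256 0.0988; 0.262 0.0987; 0.268 0.0999; 0.28 0.0557; 0.286 0.0601; 0.292 0.0625;
```

View pics/w3.png

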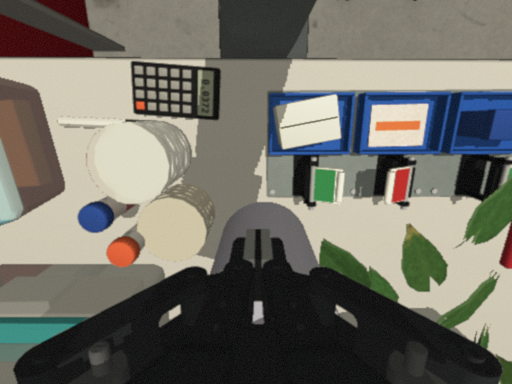

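The carton's tag at (325,185) now lies left with green up on its stop. The card's tag at (398,185) is still red, and the slide box's tag was already green. The arm is clear of everything, so I'm handing in.

```bash
python3 -c "
from station import arm
print(arm.finish_job())"
```

```text
the job is handed in; nothing more can be done
None
```

I flipped the carton bin's tag, the only wrong one, to green with one gentle push; the slide box tag (green) and card tag (red) were already right, and the job is handed in, though no verdict came back.

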